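# Plug in the relay and hold the purge handle at the red band

### The job

Plug the loose blue relay into the empty rectangular socket of the white and black purge unit, fully home, and let go of it. Then pull the unit's orange spring-return handle out until its black pointer stands on the red band, and keep it there: finish while still holding it, because it springs back if released. Do not shove or knock over the two small bottles and the tape roll that stand around the unit.

Things in the scene. Friction and masses are not known exactly. Their poses are not given: they have to be found in the camera images.
- relay: Loose plug-in relay, 50 to 100 g, standing upright on the table at the start, to the left or right of the purge unit. Blue block 36 (own x) x 30 (own y) x 40 mm with a white top plate, above a grey plug foot 27.5 x 21.5 x 16 mm (its lowest 4 mm narrower by 3 mm, as a lead-in). Origin: centre of the underside of the foot, so the blue block spans 16 to 56 mm above it. z up. It fits the socket either way round (half turn about z).
- purge_unit: Fixed bench instrument, 170 (own x) x 200 (own y) x 50 mm on a 176 x 206 x 8 mm plinth; origin at the centre of its underside on the table, own -x is its front (roughly towards the robot), z up. Left (+y) 85 mm of the top is black with the socket, the right part is white with the handle. Its flat top is 50 mm above the table.
- socket (a point): Centre of the mouth of the rectangular socket hole (outlined in yellow), at the level of the unit's top; at x 0, y +57.5 mm in the unit's frame. Axes are the unit's axes. Hole 31 mm along x by 25 mm along y, 20 mm deep, chamfered mouth: a loose fit, about 1.7 mm of play on each side, so the relay drops home without force. When the relay is home its blue block rests on the unit's top and its origin is 16 mm below this point.
- purge_handle (a joint): Travel of the orange handle in m: 0 = pushed in by its spring, grows as it is pulled straight along the unit's own -x (towards its front), end stop at 0.065. The spring returns it: pull is about 4 N at 0, growing by 0.11 N per mm to about 11 N at the end stop; friction 0.4 N. The unit itself does not move.
- handle_grip (a point): Point to grip on the orange handle, moves with it: an upright paddle 12 mm thick (unit x) x 46 mm wide (unit y), from 2 to 46 mm above the unit's top; this point is on its middle plane, 30 mm above the unit's top (80 mm above the table). Nothing stands within 50 mm of it. At travel 0 it is at x +45, y -28 mm in the unit's frame.
- pointer (a point): Tip of the black pointer bar fixed to the handle's right-hand side, moves with the handle, 4 mm above the unit's top; it has the same x in the unit's frame as handle_grip, and lies 55 mm to its -y side.
- band (a point): Centre of the red band, 10 mm wide along the unit's x, lying on the metal scale plate to the right of the handle, under the pointer's path. It stays put, somewhere between 28 and 52 mm of handle travel. The pointer is at the middle of the band when both have the same x in the unit's frame.
- bottle_white: Loose white reagent bottle with white cap, 34 mm wide, 59 mm tall, standing on the table; origin at the centre of its underside. Leave alone.
- bottle_brown: Loose brown reagent bottle with blue cap, 34 mm wide, 71 mm tall, standing on the table; origin at the centre of its underside. Leave alone.
- tape_roll: Loose tape roll lying flat, 61 mm across, 19 mm high; origin at the centre of its underside. Leave alone. It lies near a fixed dark screen that stands at the left behind the work, its panel 50 to 395 mm above the table and about 0.65 (its right edge, y 0.17) to 0.73 m (left edge, y 0.65) ahead of the robot: keep the wrist clear of it.
There are look-alikes about, which are no part of the job. Of the things that look like the relay, the middle-sized one is meant.

How it is judged (in metres and radians):
On the way, in this order (a step that is already met when the one before it is completed fails the run):
1. the relay is fully home in the socket and let go (z of relay in the frame of socket below -0.0135 m and horizontal distance between relay and socket below 0.003 m and angle between relay's own z axis and vertical below 0.06 rad and angle between the x axis of relay and the x axis of purge_unit, either way round below 0.15 rad and contact force between the fingers and relay below 0.1 N), for 0.3 s.
2. the fingers hold the handle with its pointer on the red band (x of pointer in the frame of band between -0.005 and 0.005 m and contact force between the fingers and purge_handle above 1.5 N), for 0.5 s.
At the end, for the whole second after the job is handed in: The relay is home in the socket (within 2.5 mm of full depth, 3 mm of its centre, upright and in line), not touched by the fingers, and the robot's fingers still hold the handle (over 1.5 N), at rest, with the pointer on the red band: within 5 mm of its middle (all of step 1 and all of step 2 and velocity of joint purge_handle between -0.01 and 0.01 m/s); the arm keeps its last pose, push and grip.
It fails at once if the white bottle is shoved more than 30 mm or tipped over (distance of bottle_white from where it was at the start of the episode above 0.03 m or angle between bottle_white's own z axis and vertical above 0.6 rad).
It fails at once if the brown bottle is shoved more than 30 mm or tipped over (distance of bottle_brown from where it was at the start of the episode above 0.03 m or angle between bottle_brown's own z axis and vertical above 0.6 rad).
It fails at once if the tape roll is shoved more than 30 mm or tipped over (distance of tape_roll from where it was at the start of the episode above 0.03 m or angle between tape_roll's own z axis and vertical above 0.6 rad).
It also fails if it takes over 61 s, if anything falls off the work surface, if the arm or the gripper's body presses on something with over 40 N, if the wrist force passes 120 N, or if a joint passes its speed limit or range.

### The arm

A 7-joint arm with a two-finger parallel gripper is mounted at the origin on a cart in front of the work surface, level with it; the furniture and walls round the work are solid. World frame = base frame: x ahead of the robot, y to its left, z up, the work surface at z = 0. Lengths are in mm, angles in rad, forces in N, time in s.
With the tool pointing down it reaches from about 400 to 850 mm from the base axis. Payload 10.4 kg.
Tool frame: the origin (TCP) lies at the very end of the fingers, on their centre line; the grasp point (between the pads) lies 19 mm behind it (grasp_offset is the distance from the TCP to the grasp point, in mm); z points along the fingers, y is the line along which they close (so a half turn about z gives the same grasp; the last joint's range is limited). The gripper opens to 85 mm and grips with 20 to 120 N. Pads are 22 mm wide; open, the fingers measure 114 mm over their backs; the gripper's body (76 mm by 85 mm) begins 54 mm behind the grasp point. The pads swing forward as they close: fully open they stand 13 mm farther back than shut.
Start: joints at [-1.184, 0.332, -0.065, 1.46, 0.022, 1.35, -0.088], TCP at [249.006, 573.278, 231.338] pointing down, gripper open.
Joint ranges: [-2.6, 2.6], [-0.5, 2.12], [-1.47, 1.34], [0.16, 2.42], [-1.27, 4.41], [0.06, 2.06], [-2.6, 2.6]. Speed limits (rad/s): [2.22, 2.22, 2.79, 2.79, 3.14, 3.14, 3.14].

### API

Orientations are given as a unit quaternion [w, x, y, z].
In Python, from rig import * gives the robot as it stands.
- The arm moves only by the shell command python3 -m pendant 'ROWS' [OPENING] [FORCE]. ROWS is JSON, a list of rows, each an object with "offset": the shift along the tool's x, y, z in m, a list of three; "rot": the turn, a rotation vector about the tool's x, y, z in degrees, a list of three. In form: [{"offset": [dx, dy, dz], "rot": [rx, ry, rz]}, ...]. A call has 1 to 12 rows; each row is the pose to reach, as a shift and turn from the pose commanded when the call began, along the tool's axes at that moment; what a row does not reach only later rows make up. A row lasts 1/12 s, in which the tool goes at most 41.7 mm and 7.16 degrees, less where a joint would pass 70% of its speed; a pose out of reach is approached as far as the arm can. A call with a gripper value outside its range is refused whole. OPENING is the opening, from 0 (shut) to 1 (fully open), set as the call begins (- or left out, the last holds). The fingers move at their own pace and stop on an object; FORCE is the grip in N (left out, the last holds). Time passes only in rows, so rows that repeat a pose let the fingers close. It gives the time, the measured TCP pose, the force, the opening and the grip force at its end, in the units of the state.
- get_state(): the state, without advancing time (a new reading comes with each control period).
- snapshot(name): name is "side" or "top"; returns the picture (400x640x3 uint8, blue, green, red); there is no depth.
- calibration(name): a dict with "camera_matrix" (3x3 intrinsics, pixels), "D" ([k1, k2, p1, p2, k3] as OpenCV has them; the pictures are not rectified), "pose" (4x4, takes a point from camera to world coordinates). Camera axes: x right, y down, z forward; pixel columns grow to the right and rows downward; lengths in mm; the calibration is good to about 2 mm. A picture is of the moment at which its call begins. calibration takes no time and is no camera call.
- close_job(): hands the job in; it is judged then, once.
The state is a dict: "time_s": time; "joints": joint angles; "dq": joint speeds; "effort": joint torques, N m; "position": TCP position; "tcp_rot": TCP orientation; "ft_force": force on the tool from outside, world axes, zero at the start; "torque": the same for the moment, N m; "grip_width": finger opening in mm; "grasp_force": force on a finger pad.
Only numpy, scipy, OpenCV 4.12 (cv2) and the standard library are available. Lean on these libraries where they do the work, as an engineer would, in place of code of your own. Each camera call takes 0.05 s, during which the arm holds its last target. There are 200 camera calls.

## Working session

There is one attempt and no reset: what is moved stays moved. The work goes in short steps, Python scripts to look and compute and a shell command to move; the robot and the scene stay as the last step left them, time stands still between calls to the robot, and variables do not carry over. Pictures are saved under pics/ and viewed, at most 10 in all, crops included, and the job is handed in when it is done.

```bash
mkdir -p pics; ls; python3 - <<'E'
from rig import *
import cv2,numpy as np
s=get_state();print(s)
for n in("side","top"):
    cv2.imwrite(f"pics/{n}0.png",snapshot(n));c=calibration(n);print(n,np.round(c["camera_matrix"],1).tolist(),c["D"],np.round(c["pose"],3).tolist())
E
```

```text
pics
{'time_s': 0.0, 'joints': array([-1.18359739,  0.33285668, -0.06470112,  1.46091917,  0.0215784 ,
        1.34987809, -0.08846956]), 'dq': array([ 8.93269103e-04,  5.09148957e-04,  1.06883495e-03,  1.78618781e-03,
        4.08786443e-04, -4.98399030e-06, -1.90061776e-05]), 'effort': array([ 1.11678560e-04, -6.25438571e+01,  4.85648692e-02, -3.91617930e+01,
        1.61250302e-02,  9.37184610e-03, -7.03717592e-05]), 'position': array([248.86926704, 572.92299368, 230.53598083]), 'tcp_rot': array([-1.19033595e-04,  2.03445544e-01,  9.79086025e-01, -6.72998003e-04]), 'ft_force': array([ 0.70940533,  0.46120053, -0.34598732]), 'torque': array([ 0.0065862 ,  0.00185351, -0.02063068]), 'grasp_force': 0.0, 'grip_width': 85.25434250467345}
side [[422.0, 0.0, 317.0], [0.0, 422.0, 195.9], [0.0, 0.0, 1.0]] [0.00754423 0.         0.         0.         0.        ] [[-0.869, -0.181, 0.46, -34.514], [-0.494, 0.346, -0.797, 1135.703], [-0.015, -0.92, -0.391, 585.294], [0.0, 0.0, 0.0, 1.0]]
top [[392.9, 0.0, 313.6], [0.0, 392.9, 201.1], [0.0, 0.0, 1.0]] [-0.07806407  0.          0.          0.          0.        ] [[-0.005, -0.999, 0.037, 490.462], [-1.0, 0.006, 0.013, 110.652], [-0.013, -0.037, -0.999, 1145.013], [0.0, 0.0, 0.0, 1.0]]
```

View pics/top0.png

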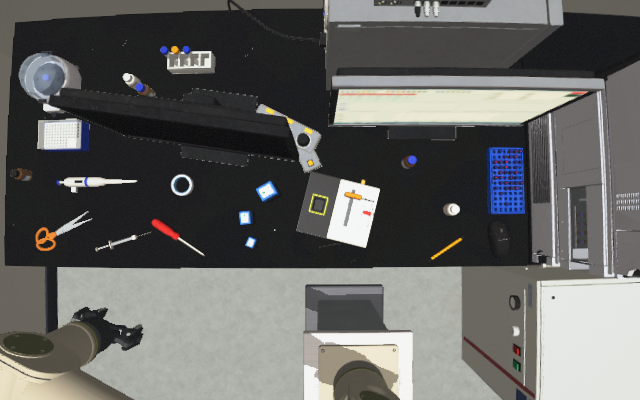

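View pics/side0.png

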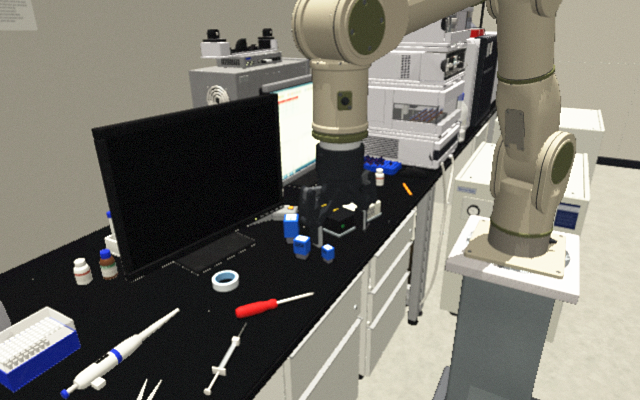

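The top view shows three blue blocks: large at (266,191), middle at (246,218) and small at (251,243). It also shows the unit at (340,210), the yellow socket outline at (319,205), the orange handle at (352,195) and the red mark at (366,213). In the side view the arm partly covers the unit.

```bash
cat > h.py <<'E'
from rig import *
import cv2,numpy as np
def px2w(n,uv,z):
    c=calibration(n);K=np.array(c["camera_matrix"]);P=np.array(c["pose"])
    u=cv2.undistortPoints(np.array(uv,float).reshape(-1,1,2),K,np.array(c["D"]))[:,0]
    d=np.c_[u,np.ones(len(u))]@P[:3,:3].T;o=P[:3,3]
    return o+d*((z-o[2])/d[:,2])[:,None]
def w2px(n,X):
    c=calibration(n);T=np.linalg.inv(np.array(c["pose"]))
    return cv2.projectPoints(np.array(X,float).reshape(-1,1,3),cv2.Rodrigues(T[:3,:3])[0],T[:3,3],np.array(c["camera_matrix"]),np.array(c["D"]))[0][:,0]
def blobs(m,amin=3):
    n,l,s,c=cv2.connectedComponentsWithStats(m.astype(np.uint8),connectivity=8)
    return [(s[i,4],c[i],(l==i)) for i in range(1,n) if s[i,4]>=amin]
E
python3 - <<'E'
from h import *
im=cv2.imread("pics/top0.png")
cv2.imwrite("pics/crop1.png",cv2.resize(im[160:260,230:390],None,fx=5,fy=5,interpolation=cv2.INTER_NEAREST))
hsv=cv2.cvtColor(im,cv2.COLOR_BGR2HSV)
H,S,V=cv2.split(hsv)
roi=np.zeros_like(H,bool);roi[160:260,230:390]=1
for nm,m in dict(blue=(H>95)&(H<125)&(S>120)&(V>80),yellow=(H>22)&(H<38)&(S>120)&(V>100),orange=(H>8)&(H<21)&(S>130)&(V>120),red=((H<6)|(H>174))&(S>120)&(V>100),white=(S<50)&(V>180)).items():
    for a,c,l in blobs(m&roi,6):
        r=cv2.minAreaRect(np.argwhere(l)[:,::-1].astype(np.float32)); print(nm,a,np.round(c,2),np.round(r[0],1),np.round(r[1],1),round(r[2],1),np.round(px2w("top",c,50)[0],1))
E
```

```text
blue 142 [266.88 190.7 ] [266.4 190.9] [15.9 18.5] 60.3 [560.5 255.4  50. ]
blue 81 [245.4  217.47] [245. 217.] [14. 12.] 90.0 [485.9 315.9  50. ]
blue 46 [250.63 242.26] [250.3 242.1] [ 8.9 10.4] 21.8 [416.6 301.2  50. ]
yellow 14 [310.  162.5] [310.  162.5] [3.6 3.1] 63.4 [638.9 134.2  50. ]
yellow 9 [362.78 181.33] [362.9 181.2] [1.8 4. ] 26.6 [585.1 -13.   50. ]
yellow 105 [318.41 204.08] [318.2 204.1] [16.5 18.9] 14.0 [522.2 111.4  50. ]
orange 6 [361.33 180.83] [361.2 180.9] [0.9 4.1] 18.4 [586.5  -8.9  50. ]
orange 56 [353.23 195.5 ] [353.1 195.1] [16.7  4.6] 14.0 [545.6  14.1  50. ]
red 25 [366.76 212.52] [366.5 212.5] [7.6 3.2] 18.4 [497.9 -23.2  50. ]
white 42 [304.86 164.12] [304.8 164.1] [10.7  4. ] 63.4 [634.4 148.7  50. ]
white 21 [315.05 162.33] [315. 163.] [6. 4.] 90.0 [639.3 120.1  50. ]
white 2239 [352.77 213.92] [352.8 213. ] [40.6 60.8] 13.8 [494.2  15.8  50. ]
white 117 [265.91 190.5 ] [265.8 190.6] [ 9.5 12.4] 60.9 [561.1 258.1  50. ]
white 69 [244.12 217.46] [244.5 217.5] [9. 7.] 90.0 [485.9 319.5  50. ]
white 37 [250.05 242.16] [250.2 242.1] [4.9 7.2] 26.6 [416.9 302.8  50. ]
```

View pics/crop1.png

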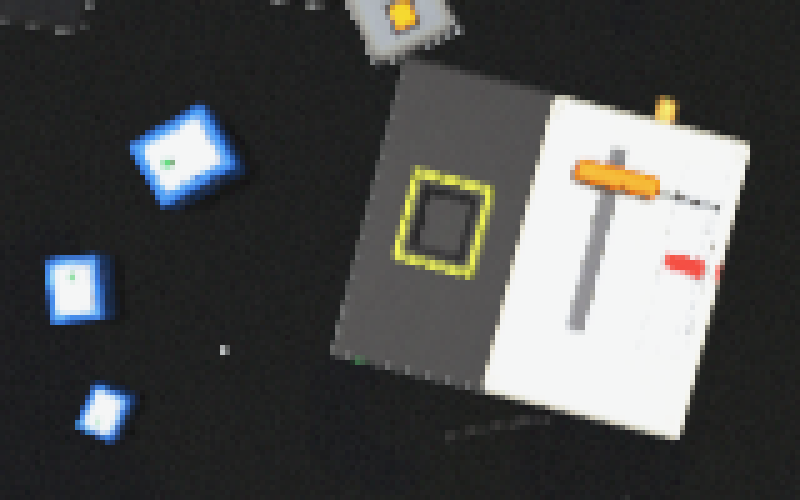

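The crop shows the middle relay almost square to the world axes, with its long side up the picture at crop (76,288). The unit is turned about 14°, and the handle, pointer tip (718,207) and red band (685,266) are all clear.

```bash
python3 - <<'E'
from h import *
im=cv2.imread("pics/top0.png")
def up(x0,y0,x1,y1,k=8):
    c=cv2.resize(im[y0:y1,x0:x1],None,fx=k,fy=k,interpolation=cv2.INTER_CUBIC); return c,lambda p:(np.array(p,float)+.5)/k-.5+[x0,y0]
def rect(box,f,z,nm):
    c,t=up(*box);hsv=cv2.cvtColor(c,cv2.COLOR_BGR2HSV);m=f(*cv2.split(hsv))
    a,ce,l=max(blobs(m),key=lambda b:b[0]);r=cv2.minAreaRect(np.argwhere(l)[:,::-1].astype(np.float32))
    w=px2w("top",t(cv2.boxPoints(r)),z);e=[w[1]-w[0],w[2]-w[1]]
    print(nm,"rectC",np.round(w.mean(0),1),"cent",np.round(px2w("top",t(ce),z)[0],1),[(round(np.linalg.norm(v),1),round(np.degrees(np.arctan2(v[1],v[0]))%180,1)) for v in e])
white=lambda H,S,V:(S<90)&(V>150)
rect((236,206,256,230),white,56,"relay plate")
rect((236,206,256,230),lambda H,S,V:V>100,56,"relay all")
rect((295,165,385,255),lambda H,S,V:(S<60)&(V>150),50,"white top")
rect((300,185,335,225),lambda H,S,V:(H>20)&(H<40)&(S>90)&(V>70),50,"socket")
rect((340,186,365,205),lambda H,S,V:(H>5)&(H<24)&(S>120)&(V>100),96,"handle")
rect((358,205,372,220),lambda H,S,V:((H<8)|(H>170))&(S>90)&(V>100),51,"band")
im=cv2.imread("pics/side0.png")
print(w2px("side",[[486,318,56],[522,111,50],[486,318,0]]).round(1), w2px("top",[[486,318,56]]))
hsv=cv2.cvtColor(im,cv2.COLOR_BGR2HSV);H,S,V=cv2.split(hsv)
for a,c,l in blobs((H>95)&(H<125)&(S>120)&(V>80),20): print(a,c.round(1),np.ptp(np.argwhere(l),0))
cv2.imwrite("pics/crop2.png",cv2.resize(im[185:285,260:400],None,fx=5,fy=5,interpolation=cv2.INTER_NEAREST))
E
```

```text
relay plate rectC [486.3 318.1  56. ] cent [486.3 318.   56. ] [(np.float64(22.3), np.float64(94.1)), (np.float64(28.4), np.float64(4.4))]
relay all rectC [486.8 317.   56. ] cent [486.3 317.2  56. ] [(np.float64(34.2), np.float64(97.3)), (np.float64(39.2), np.float64(7.6))]
white top rectC [497.2  15.6  50. ] cent [494.6  16.1  50. ] [(np.float64(171.5), np.float64(165.8)), (np.float64(115.6), np.float64(75.8))]
socket rectC [522.2 112.1  50. ] cent [522.2 111.9  50. ] [(np.float64(55.4), np.float64(165.7)), (np.float64(48.5), np.float64(75.6))]
handle rectC [543.8  18.7  96. ] cent [543.7  19.   96. ] [(np.float64(14.1), np.float64(167.4)), (np.float64(46.8), np.float64(77.5))]
band rectC [497.8 -22.2  51. ] cent [497.8 -22.8  51. ] [(np.float64(10.6), np.float64(163.2)), (np.float64(22.7), np.float64(73.4))]
[[301.4 238. ]
 [327.1 208. ]
 [302.1 256.6]] [[244.23437461 217.44947347]]
336 [383.5 166.7] [15 36]
20 [304.6 165.8] [ 9 16]
26 [108.6 214. ] [6 3]
527 [295.7 236.1] [41 27]
138 [327.6 253. ] [14 13]
91 [104.6 253.4] [ 9 10]
1616 [ 39.9 362.9] [62 80]
70 [116.8 354.8] [14 11]
58 [ 64.2 393.6] [9 8]
```

View pics/crop2.png

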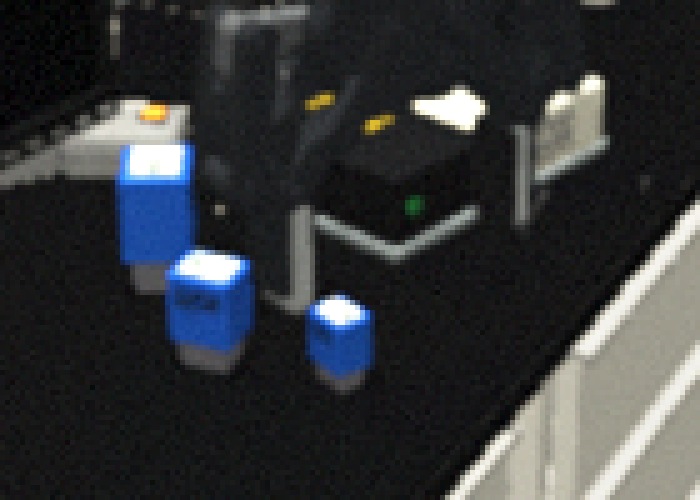

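The side crop agrees with the top view: the relay's plate centre is at (302.4,238), against (301.4,238) predicted. Next I move above the relay.

```bash
python3 -m pendant '[{"offset":[-0.04,-0.0175,0.0],"rot":[0,0,-4]},{"offset":[-0.08,-0.035,0.02],"rot":[0,0,-8]},{"offset":[-0.115,-0.05,0.03],"rot":[0,0,-12]},{"offset":[-0.15,-0.065,0.04],"rot":[0,0,-16]},{"offset":[-0.185,-0.08,0.05],"rot":[0,0,-20]},{"offset":[-0.22,-0.096,0.06],"rot":[0,0,-24]},{"offset":[-0.255,-0.111,0.07],"rot":[0,0,-28]},{"offset":[-0.29,-0.126,0.08],"rot":[0,0,-28.5]},{"offset":[-0.319,-0.1395,0.09],"rot":[0,0,-28.5]},{"offset":[-0.319,-0.1395,0.09],"rot":[0,0,-28.5]},{"offset":[-0.319,-0.1395,0.09],"rot":[0,0,-28.5]},{"offset":[-0.319,-0.1395,0.09],"rot":[0,0,-28.5]}]' 1 30; python3 - <<'E'
from h import *
from scipy.spatial.transform import Rotation as R
s=get_state();q=s["tcp_rot"];M=R.from_quat(np.r_[q[1:],q[0]]).as_matrix();print(s["position"].round(1),M.round(4).tolist(),np.degrees(np.arctan2(M[1,1],M[0,1])),s["joints"].round(2))
cv2.imwrite("pics/s1.png",snapshot("side"))
E
```

```text
time_s: 1.1
position: [485.5, 318.7, 141.1]
tcp_rot: [-0.0, -0.044, 0.999, 0.0]
ft_force: [-0.5, 0.1, -0.3]
grip_width: 85.3
grasp_force: 0.0
[485.5 318.7 141.1] [[-0.9961, -0.0877, -0.0008], [-0.0877, 0.9961, 0.0002], [0.0008, 0.0003, -1.0]] 95.02938390386547 [-0.71  0.3   0.06  1.7  -0.02  1.14  1.01]
```

```bash
python3 -m pendant '[{"offset":[-0.0007,-0.0009,0.03],"rot":[0,0,0]},{"offset":[-0.0007,-0.0009,0.06],"rot":[0,0,0]},{"offset":[-0.0007,-0.0009,0.085],"rot":[0,0,0]},{"offset":[-0.0007,-0.0009,0.1],"rot":[0,0,0]},{"offset":[-0.0007,-0.0009,0.11],"rot":[0,0,0]},{"offset":[-0.0007,-0.0009,0.115],"rot":[0,0,0]},{"offset":[-0.0007,-0.0009,0.115],"rot":[0,0,0]},{"offset":[-0.0007,-0.0009,0.115],"rot":[0,0,0]}]'; python3 - <<'E'
from h import *
im=snapshot("side");cv2.imwrite("pics/s2.png",cv2.resize(im[185:285,260:400],None,fx=5,fy=5,interpolation=cv2.INTER_NEAREST))
E
```

```text
time_s: 1.82
position: [487.0, 318.2, 27.3]
tcp_rot: [0.0, -0.044, 0.999, 0.0]
ft_force: [0.0, -0.1, 0.1]
grip_width: 85.5
grasp_force: 0.0
```

View pics/s2.png

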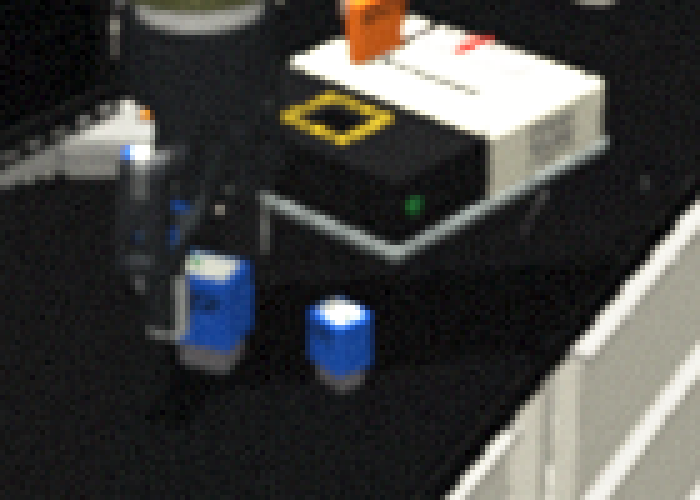

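The fingers straddle the relay. The socket outline is centred at (327.4,208.6), against (327.1,208) predicted, so the two views agree.

```bash
python3 -m pendant '[{"offset":[0,0,0],"rot":[0,0,0]},{"offset":[0,0,0],"rot":[0,0,0]},{"offset":[0,0,0],"rot":[0,0,0]},{"offset":[0,0,0],"rot":[0,0,0]},{"offset":[0,0,0],"rot":[0,0,0]},{"offset":[0,0,0],"rot":[0,0,0]},{"offset":[0,0,0],"rot":[0,0,0]},{"offset":[0,0,0],"rot":[0,0,0]},{"offset":[0,0,0],"rot":[0,0,0]},{"offset":[0,0,0],"rot":[0,0,0]}]' 0 40
```

```text
time_s: 2.7
position: [487.0, 317.5, 26.6]
tcp_rot: [0.0, -0.044, 0.999, 0.0]
ft_force: [-0.2, -0.2, 5.6]
grip_width: 29.3
grasp_force: 40.1
```

```bash
python3 -m pendant '[{"offset":[0,0,-0.01],"rot":[0,0,0]},{"offset":[0,0,-0.03],"rot":[0,0,0]},{"offset":[0,0,-0.06],"rot":[0,0,0]},{"offset":[0,0,-0.09],"rot":[0,0,0]},{"offset":[0,0,-0.11],"rot":[0,0,0]},{"offset":[0,0,-0.11],"rot":[0,0,0]},{"offset":[0,0,-0.11],"rot":[0,0,0]}]'
cat > w.py <<'E'
from h import *
from scipy.spatial.transform import Rotation as R
import sys
def pose():
    P=[];Q=[]
    s=get_state();q=s["tcp_rot"];M=R.from_quat(np.r_[q[1:],q[0]]).as_matrix();return s["position"],M
if __name__=="__main__":
    p,M=pose();t=np.array(sys.argv[1:4],float);print("tool offset mm",(M.T@(t-p)).round(1),"yaw",np.degrees(np.arctan2(M[1,1],M[0,1])).round(2),"pos",p.round(1),"tilt",M[:,2].round(4))
E
python3 w.py 522.5 112 130
```

```text
time_s: 3.28
position: [487.2, 317.7, 137.7]
tcp_rot: [0.001, -0.044, 0.999, 0.001]
ft_force: [-0.7, -0.0, -1.2]
grip_width: 29.7
grasp_force: 39.5
tool offset mm [ -17.1 -208.     7.4] yaw 95.02 pos [487.2 317.7 137.7] tilt [ 0.0017  0.0015 -1.    ]
```

```bash
python3 -m pendant '[{"offset":[-0.002,-0.025,0],"rot":[0,0,3]},{"offset":[-0.005,-0.06,0],"rot":[0,0,6]},{"offset":[-0.008,-0.095,0],"rot":[0,0,10]},{"offset":[-0.011,-0.13,0],"rot":[0,0,14]},{"offset":[-0.014,-0.165,0],"rot":[0,0,17]},{"offset":[-0.016,-0.193,0],"rot":[0,0,19.3]},{"offset":[-0.017,-0.208,0.005],"rot":[0,0,19.3]},{"offset":[-0.017,-0.208,0.015],"rot":[0,0,19.3]},{"offset":[-0.017,-0.208,0.03],"rot":[0,0,19.3]},{"offset":[-0.017,-0.208,0.03],"rot":[0,0,19.3]},{"offset":[-0.017,-0.208,0.03],"rot":[0,0,19.3]}]'
python3 w.py 522.5 112 61;python3 w.py 522.5 112 61
python3 - <<'E'
from h import *
im=snapshot("side");cv2.imwrite("pics/s3.png",cv2.resize(im[155:255,270:390],None,fx=6,fy=6,interpolation=cv2.INTER_CUBIC))
# predicted: socket mouth corners & foot bottom corners at height 82 if aligned
print(w2px("side",[[522.2,112,50],[522.2,112,82]]))
E
```

```text
time_s: 4.2
position: [520.6, 112.2, 104.9]
tcp_rot: [-0.002, 0.124, 0.992, -0.001]
ft_force: [-0.1, -0.1, 0.1]
grip_width: 29.4
grasp_force: 39.6
tool offset mm [-2.   0.3 43.9] yaw 75.79 pos [520.6 112.2 104.9] tilt [-3.2e-03 -9.0e-04 -1.0e+00]
tool offset mm [-2.   0.3 43.9] yaw 75.79 pos [520.6 112.2 104.9] tilt [-3.2e-03 -9.0e-04 -1.0e+00]
[[326.86099463 208.11176282]
 [326.80066011 198.43850731]]
```

View pics/s3.png

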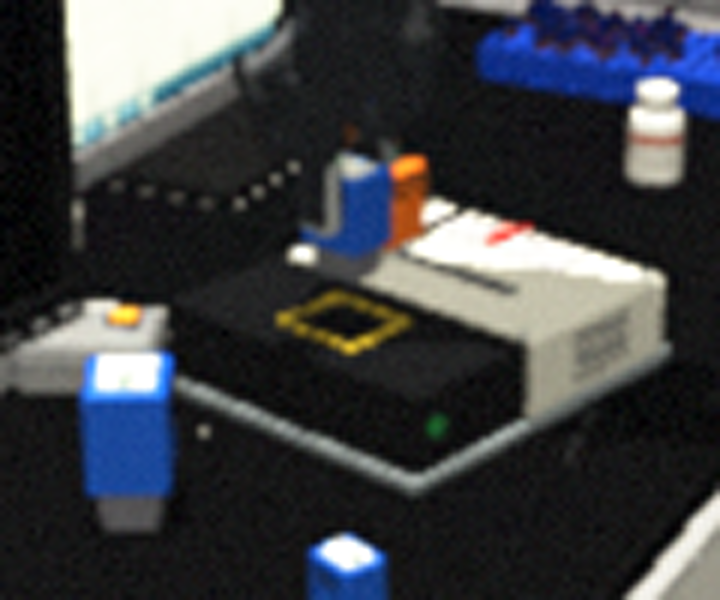

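The relay hangs above the socket with its foot near (327.4,199), as expected, and the outline is clear below it. I correct x by 2 mm and lower it.

```bash
python3 -m pendant '[{"offset":[-0.0015,0,0.005],"rot":[0,0,0]},{"offset":[-0.0015,0,0.01],"rot":[0,0,0]},{"offset":[-0.0015,0,0.015],"rot":[0,0,0]},{"offset":[-0.0015,0,0.017],"rot":[0,0,0]},{"offset":[-0.0015,0,0.017],"rot":[0,0,0]},{"offset":[-0.0015,0,0.017],"rot":[0,0,0]}]'; python3 w.py 522.7 112 61;
```

```text
time_s: 4.75
position: [523.3, 111.3, 89.2]
tcp_rot: [-0.0, 0.124, 0.992, -0.0]
ft_force: [0.5, -0.7, -0.5]
grip_width: 29.4
grasp_force: 39.6
tool offset mm [ 0.8  0.5 28.2] yaw 75.72 pos [523.3 111.3  89.2] tilt [-2.e-04 -1.e-04 -1.e+00]
```

```bash
python3 -m pendant '[{"offset":[0.0005,0.0005,0.004],"rot":[0,0,0]},{"offset":[0.0005,0.0005,0.008],"rot":[0,0,0]},{"offset":[0.0005,0.0005,0.011],"rot":[0,0,0]},{"offset":[0.0005,0.0005,0.014],"rot":[0,0,0]},{"offset":[0.0005,0.0005,0.017],"rot":[0,0,0]},{"offset":[0.0005,0.0005,0.017],"rot":[0,0,0]},{"offset":[0.0005,0.0005,0.017],"rot":[0,0,0]}]'; python3 w.py 522.7 112 61;
```

```text
time_s: 5.33
position: [522.9, 111.9, 72.1]
tcp_rot: [-0.0, 0.124, 0.992, -0.0]
ft_force: [0.4, -0.2, -0.5]
grip_width: 29.8
grasp_force: 39.6
tool offset mm [ 0.3  0.1 11.1] yaw 75.72 pos [522.9 111.9  72.1] tilt [-3.e-04 -0.e+00 -1.e+00]
```

```bash
python3 -m pendant '[{"offset":[0,0,0.003],"rot":[0,0,0]},{"offset":[0,0,0.006],"rot":[0,0,0]},{"offset":[0,0,0.008],"rot":[0,0,0]},{"offset":[0,0,0.01],"rot":[0,0,0]},{"offset":[0,0,0.01],"rot":[0,0,0]},{"offset":[0,0,0.01],"rot":[0,0,0]}]'; python3 w.py 522.7 112 61;
```

```text
time_s: 5.83
position: [522.9, 111.9, 62.2]
tcp_rot: [-0.0, 0.124, 0.992, -0.0]
ft_force: [-0.3, -0.3, -0.4]
grip_width: 29.5
grasp_force: 39.6
tool offset mm [0.3 0.1 1.2] yaw 75.72 pos [522.9 111.9  62.2] tilt [-3.e-04 -0.e+00 -1.e+00]
```

```bash
python3 -m pendant '[{"offset":[0,0,0.001],"rot":[0,0,0]},{"offset":[0,0,0.002],"rot":[0,0,0]},{"offset":[0,0,0.002],"rot":[0,0,0]}]'; python3 -m pendant '[{"offset":[0,0,0],"rot":[0,0,0]},{"offset":[0,0,0],"rot":[0,0,0]},{"offset":[0,0,0],"rot":[0,0,0]},{"offset":[0,0,0],"rot":[0,0,0]},{"offset":[0,0,0],"rot":[0,0,0]},{"offset":[0,0,0],"rot":[0,0,0]}]' 0.75; python3 -m pendant '[{"offset":[0,0,-0.01],"rot":[0,0,0]},{"offset":[0,0,-0.03],"rot":[0,0,0]},{"offset":[0,0,-0.06],"rot":[0,0,0]},{"offset":[0,0,-0.09],"rot":[0,0,0]},{"offset":[0,0,-0.1],"rot":[0,0,0]},{"offset":[0,0,-0.1],"rot":[0,0,0]},{"offset":[0,0,-0.1],"rot":[0,0,0]}]'
python3 - <<'E'
from h import *
im=snapshot("side");cv2.imwrite("pics/s4.png",cv2.resize(im[155:255,270:390],None,fx=6,fy=6,interpolation=cv2.INTER_CUBIC))
E
python3 w.py 543.8 18.7 160
```

```text
time_s: 6.08
position: [523.2, 112.0, 60.7]
tcp_rot: [0.0, 0.124, 0.992, 0.0]
ft_force: [-0.4, -0.8, 2.1]
grip_width: 29.5
grasp_force: 39.9
time_s: 6.58
position: [523.0, 111.9, 60.3]
tcp_rot: [0.0, 0.124, 0.992, 0.0]
ft_force: [0.5, -0.0, 0.6]
grip_width: 63.9
grasp_force: 0.0
time_s: 7.17
position: [523.2, 112.0, 160.8]
tcp_rot: [0.001, 0.124, 0.992, 0.0]
ft_force: [-1.1, 0.0, -0.5]
grip_width: 64.2
grasp_force: 0.0
tool offset mm [-43.5 -85.1  -0.2] yaw 75.72 pos [522.6 111.9 159.8] tilt [-7.e-04 -1.e-04 -1.e+00]
```

View pics/s4.png

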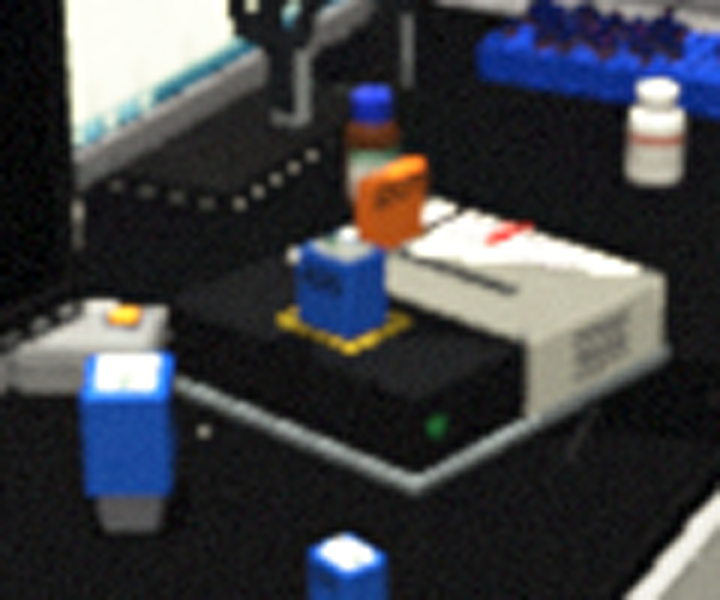

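The relay sits flat on the unit inside the yellow outline, so it is home. The handle at crop (392,200) and both bottles are undisturbed. Next I turn the gripper 90° over the handle.

```bash
python3 -m pendant '[{"offset":[-0.004,-0.008,0],"rot":[0,0,5]},{"offset":[-0.01,-0.02,0],"rot":[0,0,12]},{"offset":[-0.016,-0.032,0],"rot":[0,0,19]},{"offset":[-0.022,-0.044,0],"rot":[0,0,26]},{"offset":[-0.028,-0.056,0],"rot":[0,0,33]},{"offset":[-0.036,-0.07,0],"rot":[0,0,40]},{"offset":[-0.044,-0.085,0],"rot":[0,0,47]},{"offset":[-0.044,-0.085,0],"rot":[0,0,54]},{"offset":[-0.044,-0.085,0],"rot":[0,0,61]},{"offset":[-0.044,-0.085,0],"rot":[0,0,68]},{"offset":[-0.044,-0.085,0],"rot":[0,0,75]},{"offset":[-0.044,-0.085,0],"rot":[0,0,82]}]';python3 -m pendant '[{"offset":[0,0,0],"rot":[0,0,5]},{"offset":[0,0,0],"rot":[0,0,8]},{"offset":[0,0,0],"rot":[0,0,8]},{"offset":[0,0,0],"rot":[0,0,8]}]'; python3 w.py 544.5 18.4 62
```

```text
time_s: 8.22
position: [543.8, 18.5, 158.7]
tcp_rot: [-0.001, 0.747, 0.665, -0.001]
ft_force: [0.1, -0.7, 0.7]
grip_width: 64.0
grasp_force: 0.0
time_s: 8.55
position: [544.1, 18.6, 159.2]
tcp_rot: [-0.0, 0.789, 0.615, -0.001]
ft_force: [0.5, 0.3, -0.4]
grip_width: 64.2
grasp_force: 0.0
tool offset mm [-0.   0.7 97.2] yaw -14.17 pos [544.1  18.6 159.2] tilt [-1.9e-03 -6.0e-04 -1.0e+00]
```

Next I descend and close on the paddle.

```bash
python3 -m pendant '[{"offset":[0,0.0007,0.02],"rot":[0,0,0]},{"offset":[0,0.0007,0.045],"rot":[0,0,0]},{"offset":[0,0.0007,0.07],"rot":[0,0,0]},{"offset":[0,0.0007,0.088],"rot":[0,0,0]},{"offset":[0,0.0007,0.097],"rot":[0,0,0]},{"offset":[0,0.0007,0.097],"rot":[0,0,0]},{"offset":[0,0.0007,0.097],"rot":[0,0,0]}]';python3 -m pendant '[{"offset":[0,0,0],"rot":[0,0,0]},{"offset":[0,0,0],"rot":[0,0,0]},{"offset":[0,0,0],"rot":[0,0,0]},{"offset":[0,0,0],"rot":[0,0,0]},{"offset":[0,0,0],"rot":[0,0,0]},{"offset":[0,0,0],"rot":[0,0,0]},{"offset":[0,0,0],"rot":[0,0,0]},{"offset":[0,0,0],"rot":[0,0,0]},{"offset":[0,0,0],"rot":[0,0,0]},{"offset":[0,0,0],"rot":[0,0,0]}]' 0 50
```

```text
time_s: 9.13
position: [545.4, 18.4, 63.5]
tcp_rot: [-0.0, 0.789, 0.614, -0.0]
ft_force: [0.1, 0.0, 0.2]
grip_width: 64.0
grasp_force: 0.0
time_s: 9.97
position: [544.5, 18.9, 64.0]
tcp_rot: [-0.001, 0.789, 0.614, -0.0]
ft_force: [-8.4, 1.6, 11.8]
grip_width: 11.3
grasp_force: 49.7
```

```bash
python3 -m pendant '[{"offset":[0,-0.004,0],"rot":[0,0,0]},{"offset":[0,-0.009,0],"rot":[0,0,0]},{"offset":[0,-0.014,0],"rot":[0,0,0]},{"offset":[0,-0.019,0],"rot":[0,0,0]},{"offset":[0,-0.024,0],"rot":[0,0,0]},{"offset":[0,-0.029,0],"rot":[0,0,0]},{"offset":[0,-0.033,0],"rot":[0,0,0]},{"offset":[0,-0.035,0],"rot":[0,0,0]},{"offset":[0,-0.035,0],"rot":[0,0,0]},{"offset":[0,-0.035,0],"rot":[0,0,0]},{"offset":[0,-0.035,0],"rot":[0,0,0]}]'
python3 - <<'E'
from h import *
for n,(y0,y1,x0,x1) in dict(side=(165,225,310,390),top=(180,240,320,400)).items():
    im=snapshot(n);cv2.imwrite(f"pics/{n}5.png",im);cv2.imwrite(f"pics/{n}5c.png",cv2.resize(im[y0:y1,x0:x1],None,fx=10,fy=10,interpolation=cv2.INTER_CUBIC))
E
```

```text
time_s: 10.88
position: [513.0, 27.1, 64.1]
tcp_rot: [0.001, 0.79, 0.614, 0.002]
ft_force: [6.4, -0.8, -0.4]
grip_width: 11.3
grasp_force: 49.3
```

View pics/side5c.png

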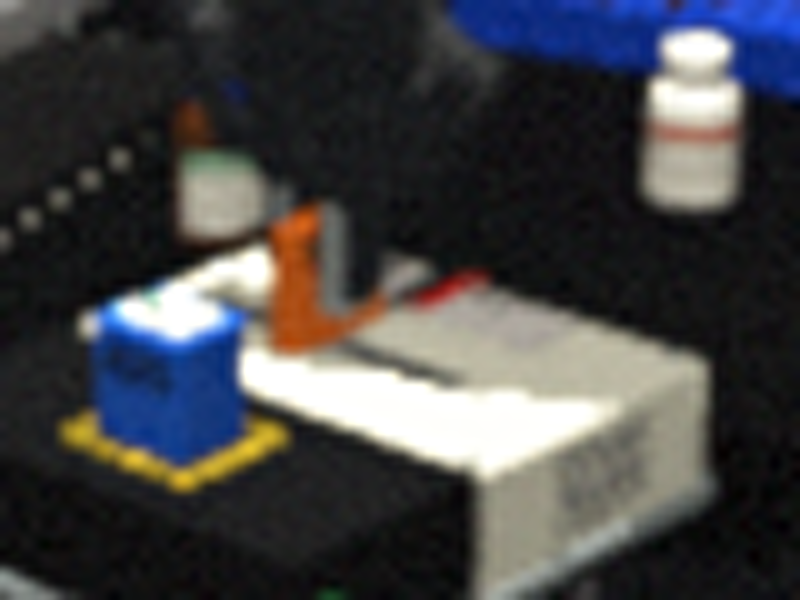

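View pics/top5c.png

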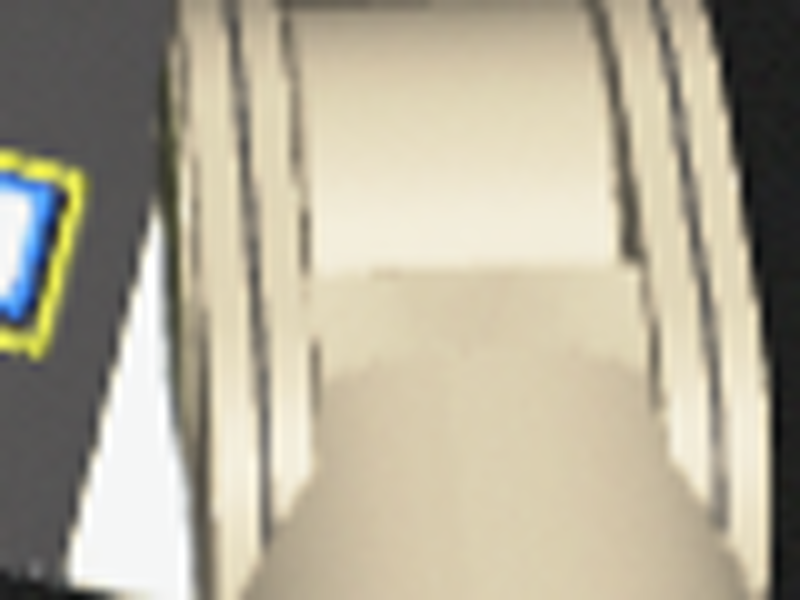

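In the side crop the handle is pulled out and the black pointer end, near (405,290), lies at the far edge of the red band, which runs (415,300)–(490,275). The arm hides this spot in the top view. The tool travelled 32.5 mm of the estimated 34.5–35.4, so I pull 2 mm more and measure again.

```bash
python3 -m pendant '[{"offset":[0,-0.001,0],"rot":[0,0,0]},{"offset":[0,-0.002,0],"rot":[0,0,0]},{"offset":[0,-0.002,0],"rot":[0,0,0]},{"offset":[0,-0.002,0],"rot":[0,0,0]},{"offset":[0,-0.002,0],"rot":[0,0,0]}]'
python3 - <<'E'
from h import *
a=np.radians(-14.3);R2=np.array([[np.cos(a),-np.sin(a)],[np.sin(a),np.cos(a)]])
P=[];I=[]
for i in range(10): I.append(snapshot("side").astype(float));P.append(get_state()["position"])
m=np.mean(P,0);print("tcp",m.round(2),"sd",np.std(P,0).round(2))
print("x_u of tcp rel socket",((m[:2]-[522.5,112])@R2).round(1),"rel start",((m[:2]-[544.3,18.8])@R2).round(1))
im=np.mean(I,0).astype(np.uint8);cv2.imwrite("pics/side6.png",im)
def W(xu,yu,z): return np.r_[np.array([522.2,112])+R2@[xu,yu-57.5],z]
bx=9.5
for yu in(-55,-72,-83,-94):
    print(yu,"band -5/0/+5",w2px("side",[W(bx+k,yu,51) for k in(-5,0,5)]).round(1).tolist(),"pointer@band",w2px("side",[W(bx,yu,54)]).round(1).tolist())
c=cv2.resize(im[180:205,340:372],None,fx=25,fy=24,interpolation=cv2.INTER_CUBIC);cv2.imwrite("pics/side6c.png",c)
for f in("s4 ref side0",):pass
hsv=cv2.cvtColor(im,cv2.COLOR_BGR2HSV);H,S,V=cv2.split(hsv)
for A,ce,l in blobs(((H<7)|(H>172))&(S>110)&(V>90)):
    if 335<ce[0]<375: print("red",A,ce.round(1))
E
```

```text
time_s: 11.4
position: [511.1, 27.6, 64.1]
tcp_rot: [0.001, 0.79, 0.614, 0.002]
ft_force: [7.6, -0.4, -1.6]
grip_width: 11.5
grasp_force: 49.2
tcp [511.12  27.55  64.09] sd [0.01 0.02 0.01]
x_u of tcp rel socket [  9.8 -84.6] rel start [-34.3   0.3]
-55 band -5/0/+5 [[349.5, 196.6], [348.3, 196.2], [347.2, 195.8]] pointer@band [[348.4, 195.3]]
-72 band -5/0/+5 [[352.9, 195.1], [351.7, 194.7], [350.5, 194.3]] pointer@band [[351.7, 193.8]]
-83 band -5/0/+5 [[355.1, 194.1], [353.9, 193.7], [352.7, 193.3]] pointer@band [[353.9, 192.9]]
-94 band -5/0/+5 [[357.2, 193.1], [356.0, 192.7], [354.8, 192.3]] pointer@band [[356.0, 191.9]]
red 8 [354.5 193.5]
```

View pics/side6c.png

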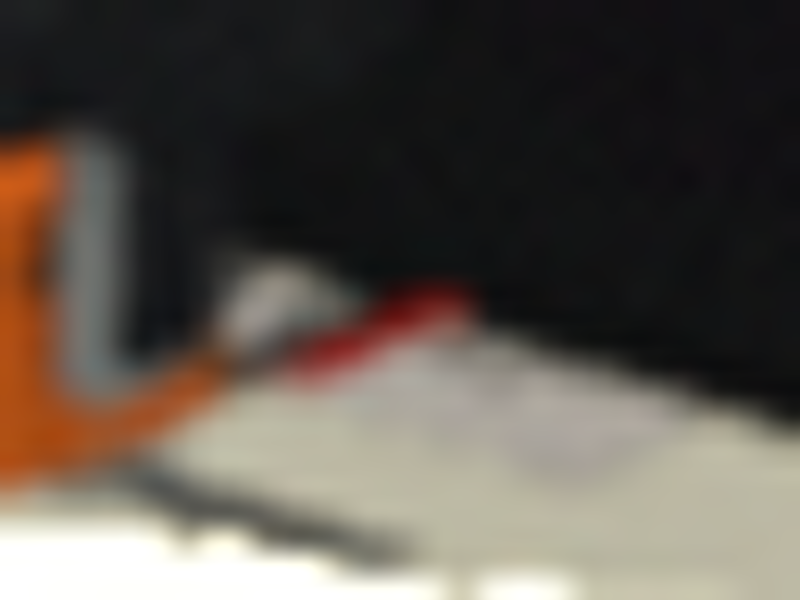

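The black pointer bar lies along the red band at crop (290,340), which is pixel (351.6,193.7). The predicted position for the pointer centred on the band is (351.7,193.8), and the arm is steady. The job is ready to hand in.

```bash
python3 -c "
from rig import *
s=get_state();print(s['time_s'],s['grasp_force'],s['grip_width']);print(close_job())"
```

```text
11.9 49.22957360744476 10.997094980892253
the job is handed in; nothing more can be done
None
```

I handed the job in at 11.9 s: the relay is home in the socket and released, and the gripper is still holding the handle with its pointer on the red band; no verdict came back.

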